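Prove the bench stop: latch, twist out, reset

TASK

Do the start-of-day check of the bench stop station: press its lobed mushroom button down until it latches and take the finger off, then push one of its lobes round clockwise (seen from above) with a fingertip until the button springs back out, and let it turn back. Then press the flat round reset button on the same box fully in and let it come out again. Only push the buttons, gently and without gripping or forcing them, and leave the loose parts on the bench where they are.

Things in the scene. Friction and masses are not known exactly. Their poses are not given: they have to be found in the camera images.
- station: Grey cast control box screwed to the bench, 88 (its x) x 184 (its y) x 56 mm high, flat lid; origin at the centre of its underside. On the lid along its y: lobed mushroom button at y = -48 mm, flat round reset button at +36 mm, small domed white pilot lamp (fixed, not a button) at +70 mm. A cable leaves its +y end into a bench grommet 146 mm from the origin.
- stop_top (a point): Centre of the domed crown of the black mushroom button, 89 mm above the bench when out. Head: hub of 43 mm diameter with three lobes, 120 degrees apart, reaching 32 mm from the axis, open gaps between them. Lobe tops 4 mm and undersides 18 mm below the crown (15 mm above the lid when out, 9 mm when latched). Axes turn with the head: one lobe points along its -x.
- lobe_tip (a point): Outermost point, at half height, of the lobe that points to the box's -x side (towards the robot) when the head is not turned; 32 mm from the head's axis. Each lobe is 16 mm wide with a round end of 8 mm radius centred 24 mm from the axis. Pushing this lobe towards the box's +y side turns the head clockwise.
- stop_press (a joint): How far the mushroom button is pressed in, m: 0 = out, hard stop at 0.009. A spring pushes it out (5.5 N at the top, 10.5 N at the bottom). Past about 0.0063 a hidden pawl snaps in and then holds it at about 0.006 by itself, if the head is not turned meanwhile.
- stop_head (a joint): Turn of the mushroom head, rad: 0 = rest, grows clockwise seen from above, stop at 0.8. A spring turns it back (0.02 N m at 0, 0.052 N m at 0.8). When latched, turning past about 0.5 draws the pawl back and the button springs out (a finger pressed hard against the lobe can hold it in by friction until it lets go).
- reset_top (a point): Centre of the top of the flat black round reset button, 27 mm in diameter, its top 18 mm above the lid when out, in a round metal housing; the point moves with the button.
- reset (a joint): How far the reset button is pressed, m: 0 = out, 0.006 = fully in (5 N); springs back.
- motor: Loose small motor can, 51 mm diameter, 44 mm high, with leads, right of the box; origin under its middle. Leave alone.
- screwdriver: Loose screwdriver 170 mm long lying near the box; origin under its middle, blade to +x. Leave alone.
- oiler: Loose slim bottle with a spout, 32 mm diameter, 122 mm tall, standing nearer the robot on the left; origin under its middle. Leave alone.
- pulley: Loose stepped pulley, 24 mm diameter, 20 mm high, right of the motor; origin under its middle. Leave alone.

How it is judged (in metres and radians):
On the way, in this order (a step that is already met when the one before it is completed fails the run):
1. the mushroom button is latched in and stays down with nothing touching it (value of joint stop_press above 0.005 m and contact force between stop_head and anything else below 0.2 N and value of joint stop_head below 0.2 rad), for 0.2 s.
2. the head is turned clockwise by more than about 25 degrees (value of joint stop_head above 0.45 rad).
3. the button has sprung out and its head is let go and turned back (value of joint stop_head below 0.1 rad and value of joint stop_press below 0.0015 m), for 0.1 s.
4. the reset button is pressed fully in with the mushroom button out (value of joint reset above 0.0048 m and value of joint stop_press below 0.0015 m), for 0.1 s.
At the end, for the whole second after the job is handed in: After the latch, twist and reset in this order, the mushroom button is out (within 1.5 mm) and turned back (within 0.1 rad), and the reset button is out (within 1 mm) (all of step 3 and value of joint reset below 0.001 m); the robot touches nothing.
It fails at once if the mushroom button is gripped or forced (more than 40 N from the fingers) (contact force between the fingers and stop_head above 40 N).
It fails at once if the reset button is gripped or forced (more than 40 N from the fingers) (contact force between the fingers and reset above 40 N).
It fails at once if a loose part on the bench is moved by more than 10 mm or lifted (distance of any of motor, screwdriver, oiler, pulley from where it was at the start of the episode above 0.01 m).
It also fails if it takes over 45 s, if anything falls off the work surface, if the arm or the gripper's body presses on something with over 40 N, if the wrist force passes 120 N, or if a joint passes its speed limit or range.

ROBOT

A 6-joint arm with a two-finger parallel gripper is mounted at the origin on a cart in front of the work surface, level with it; the furniture and walls round the work are solid. World frame = base frame: x ahead of the robot, y to its left, z up, the work surface at z = 0. Lengths are in mm, angles in rad, forces in N, time in s.
With the tool pointing down it reaches from about 325 to 850 mm from the base axis. Payload 4.4 kg.
Tool frame: the origin (TCP) lies at the very end of the fingers, on their centre line; the grasp point (between the pads) lies 19 mm behind it; z points along the fingers, y is the line along which they close (so a half turn about z gives the same grasp; the last joint's range is limited). The gripper opens to 94 mm and grips with 3 to 60 N. Pads are 16 mm wide; open, the fingers measure 119 mm over their backs; the gripper's body (75 mm by 177 mm) begins 78 mm behind the grasp point.
Start: joints at [1.161, 0.207, 1.542, -0, 1.393, -0.15], TCP at [147.164, 555.851, 205.447] pointing down, gripper open.
Joint ranges: [-2.73, 2.73], [-0.86, 2.22], [0.23, 2.46], [-1.11, 4.25], [0.08, 2.63], [-2.82, 2.82]. Speed limits (rad/s): [2.79, 2.79, 3.14, 3.14, 3.14, 3.14].

INTERFACE

Orientations are given as a unit quaternion [x, y, z, w].
In Python, from rig import robot gives the robot as it stands.
- The arm moves only by the tool drive_tool, never from a script. Its argument "series" is one flat list of numbers, 4 for each row, row after row: the shift along the tool's x, y, z in mm, then the turn about the tool's z in degrees. A call has exactly 8 rows; each row is the pose to reach, as a shift and turn from the pose commanded when the call began, along the tool's axes at that moment; what a row does not reach only later rows make up. A row lasts 1/10 s, in which the tool goes at most 50 mm and 8.59 degrees, less where a joint would pass 70% of its speed; a pose out of reach is approached as far as the arm can. A call with a gripper value outside its range is refused whole. "fingers" is the finger opening in mm, from 0 to 94, set as the call begins (left out, the last holds). The fingers move at their own pace and stop on an object; "grip_force" is the grip in N (left out, the last holds). Time passes only in rows, so rows that repeat a pose let the fingers close, or fill a call up. It gives the time, the measured TCP pose, the force, the opening and the grip force at its end, in the units of the state.
- robot.read_state(): the state, without advancing time (a new reading comes with each control period).
- robot.grab_frame(name): name is "scene" or "top" or "wrist"; returns a dict with "image" (420x560x3 uint8, red, green, blue), "vfov" (degrees; the focal length in pixels is half the picture's height over the tangent of half this angle, whatever the lens; pixels are square), "cx", "cy" (the principal point, pixels), "cam_to_world" (4x4, takes a point from camera to world coordinates). Camera axes: x right, y down, z forward; pixel columns grow to the right and rows downward; lengths in mm; the calibration is good to about 2 mm. A picture is of the moment at which its call begins. There is no depth.
- robot.finish_job(): hands the job in; it is judged then, once.
The state is a dict: "t": time; "joint_pos": joint angles; "dq": joint speeds; "effort": joint torques, N m; "position": TCP position; "tcp_rot": TCP orientation; "contact_force": force on the tool from outside, world axes, zero at the start; "torque": the same for the moment, N m; "opening": finger opening in mm; "finger_force": force on a finger pad.
Only numpy, scipy, OpenCV 4.12 (cv2) and the standard library are available. Lean on these libraries where they do the work, as an engineer would, in place of code of your own. Each camera call takes 0.05 s, during which the arm holds its last target. There are 200 camera calls.

## Working session

There is one attempt and no reset: what is moved stays moved. The work goes in short steps, Python scripts to look and compute and a tool call to move; the robot and the scene stay as the last step left them, time stands still between calls to the robot, and variables do not carry over. Pictures are saved under pics/ and viewed, at most 10 in all, crops included, and the job is handed in when it is done.

Besides the shell and the picture viewer there is one more tool, called after ">>>" as name(argument=value, ...), one argument or row to a line, values as JSON. drive_tool: Moves the arm, as the interface text tells. Its arguments: {"type":"object","properties":{"series":{"type":"array"},"fingers":{"type":"number"},"grip_force":{"type":"number"}},"required":["series"]}

```bash
mkdir -p pics; cat > h.py <<'E'
import numpy as np, cv2
from rig import robot
def grab(n):
    f=robot.grab_frame(n); return f
def ray(f,u,v):
    fl=210/np.tan(np.radians(f["vfov"])/2); M=np.array(f["cam_to_world"])
    return M[:3,3],M[:3,:3]@np.array([(u-f["cx"])/fl,(v-f["cy"])/fl,1])
def plane(f,u,v,z):
    o,d=ray(f,u,v); return o+d*(z-o[2])/d[2]
def proj(f,p):
    fl=f["image"].shape[0]/2/np.tan(np.radians(f["vfov"])/2); M=np.array(f["cam_to_world"])
    c=M[:3,:3].T@(np.array(p)-M[:3,3]); return c[0]/c[2]*fl+f["cx"],c[1]/c[2]*fl+f["cy"]
E
python3 - <<'E'
from h import *
import pickle
for n in("top","scene"):
    f=grab(n); cv2.imwrite(f"pics/{n}0.png",f["image"][:,:,::-1]); pickle.dump(f,open(n+".pkl","wb"))
    print(n,f["vfov"],np.round(f["cam_to_world"],2).tolist())
print(robot.read_state())
E
```

```text
top 45.196435666854974 [[-0.01, -1.0, 0.03, 374.71], [-1.0, 0.01, -0.01, 211.95], [0.01, -0.03, -1.0, 1413.89], [0.0, 0.0, 0.0, 1.0]]
scene 47.806299098520114 [[0.9, -0.2, 0.38, -10.25], [-0.43, -0.38, 0.82, -735.37], [-0.02, -0.9, -0.43, 558.18], [0.0, 0.0, 0.0, 1.0]]
{'t': 0.1, 'joint_pos': array([ 1.16150523e+00,  2.07329554e-01,  1.54277424e+00, -2.72199452e-05,
        1.39347933e+00, -1.50486710e-01]), 'dq': array([ 0.00037889, -0.00179789, -0.00319707, -0.00032255,  0.00098918,
       -0.00116626]), 'effort': array([ 1.59755486e-04, -3.71864283e+01, -2.82295436e+01,  7.01704156e-02,
        3.11839697e-02, -7.15963301e-05]), 'position': array([146.88452575, 555.19067574, 204.42735455]), 'tcp_rot': array([ 1.29038901e-01,  9.91639033e-01, -9.60206785e-04, -2.62059620e-04]), 'contact_force': array([ 0.21341224, -0.31597808,  0.50946051]), 'torque': array([-0.02903201, -0.02722379,  0.0154042 ]), 'finger_force': 0.0, 'opening': 93.79932484853244}
```

View pics/top0.png

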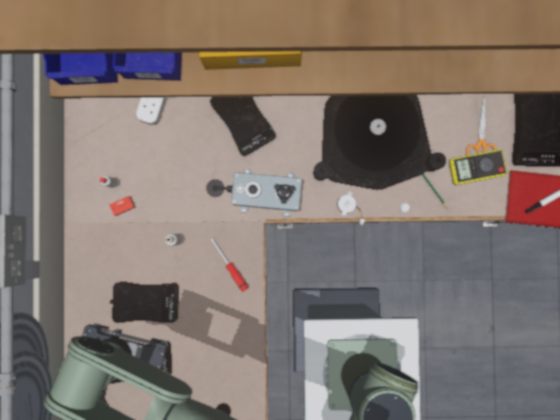

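View pics/scene0.png

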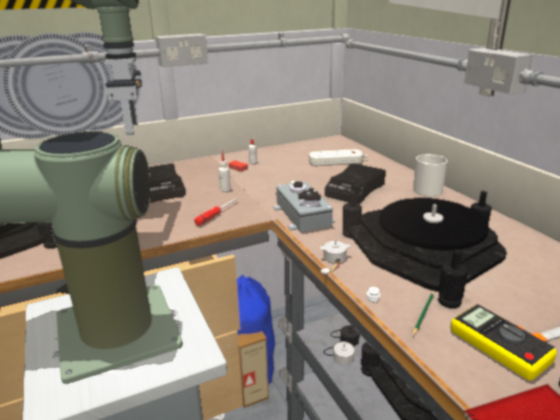

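The top view shows the box at about (233–301, 172–210), the mushroom at (284,193) and the reset at (253,189). I'll localise roughly from this, then refine with the wrist camera.

```bash
python3 - <<'E'
from h import *
import pickle
f=pickle.load(open("top.pkl","rb")); im=f["image"]
c=im[150:230,195:325]; cv2.imwrite("pics/c1.png",cv2.resize(c,None,fx=6,fy=6,interpolation=cv2.INTER_CUBIC)[:,:,::-1])
hsv=cv2.cvtColor(im,cv2.COLOR_RGB2HSV)
print(hsv[200,260],hsv[230,320],hsv[176,245])
m=((hsv[:,:,0]>85)&(hsv[:,:,0]<125)&(hsv[:,:,2]>90)).astype(np.uint8); m[:165]=0;m[216:]=0;m[:,:225]=0;m[:,310:]=0
ct=max(cv2.findContours(m,0,2)[0],key=cv2.contourArea); r=cv2.minAreaRect(ct); print(r)
print([plane(f,*p,56).round(1).tolist() for p in cv2.boxPoints(r)])
print("stop",plane(f,284,193,85),"reset",plane(f,253,189,74))
E
```

```text
[ 99  20 181] [113  18 111] [101  20 179]
((265.4278869628906, 192.40028381347656), (69.37489318847656, 41.56473159790039), 5.31454610824585)
[[456.3, 358.6, 56.0], [568.0, 347.3, 56.0], [548.6, 161.0, 56.0], [436.8, 172.9, 56.0]]
stop [497.49859438 210.00510664  85.        ] reset [510.12136238 292.32946002  74.        ]
```

View pics/c1.png

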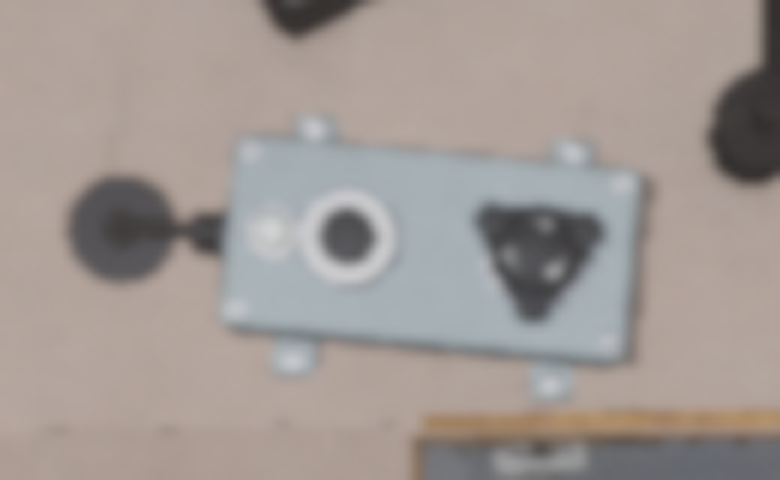

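The crop shows the mushroom hub at about (285,191.7) in the full image, the reset at (253,189.3), and the box turned about 5°, with its cable end to the left. I'm moving above the box for a wrist view.

>>> drive_tool(
  series=[-20, -10, 0, 0, -50, -25, 0, -1, -85, -42, 0, -2, -120, -58, 0, -4, -155, -75, 0, -5, -190, -92, 0, -6, -225, -108, 0, -8, -250, -120, 0, -9.6],
  fingers=0,
)

```text
t: 0.9
position: [359.4, 374.0, 205.0]
tcp_rot: [0.046, 0.999, -0.0, -0.0]
contact_force: [1.0, 0.3, -0.9]
opening: 33.4
finger_force: 0.0
```

>>> drive_tool(
  series=[-20, -14, -5, 0, -50, -35, -10, 0, -80, -56, -20, 0, -110, -78, -30, 0, -135, -96, -40, 0, -152, -108, -50, 0, -158, -112, -50, 0, -158, -112, -50, 0],
)

```text
t: 1.7
position: [505.4, 249.4, 254.8]
tcp_rot: [0.046, 0.999, -0.0, -0.001]
contact_force: [-0.2, 1.5, -0.6]
opening: 0.6
finger_force: 0.0
```

```bash
python3 - <<'E'
from h import *
import pickle
f=grab("wrist"); cv2.imwrite("pics/w1.png",f["image"][:,:,::-1]); pickle.dump(f,open("w1.pkl","wb"))
print(f["vfov"],np.round(f["cam_to_world"],3).tolist()); s=robot.read_state(); print(s["position"],s["tcp_rot"],s["contact_force"],s["opening"])
E
```

```text
64.4382598332985 [[0.091, 0.959, 0.268, 426.789], [0.996, -0.088, -0.025, 256.43], [-0.0, 0.269, -0.963, 435.481], [0.0, 0.0, 0.0, 1.0]]
[504.46948838 250.01116596 254.41251441] [ 4.57781916e-02  9.98951086e-01 -8.40746364e-05 -1.03815865e-03] [-0.35858202  1.1518562  -1.17336786] 0.6890365128598849
```

View pics/w1.png

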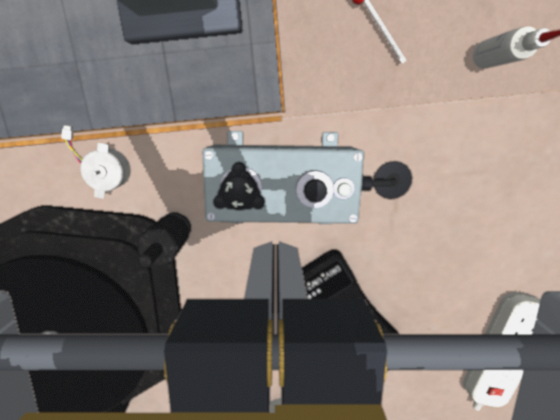

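The wrist view shows the lid at (204–362, 147–222), the mushroom at (239,188) with one lobe pointing up (−x), the reset at (315,189) and the lamp at (345,188). The closed fingertips end near (275,245).

```bash
cat > meas.py <<'E'
from h import *
import pickle,sys
f=pickle.load(open("w1.pkl","rb")); im=f["image"]
g=cv2.cvtColor(im,cv2.COLOR_RGB2GRAY)
def blob(x0,x1,y0,y1,t=70):
    m=np.zeros_like(g); m[y0:y1,x0:x1]=(g[y0:y1,x0:x1]<t); 
    return max(cv2.findContours(m,0,2)[0],key=cv2.contourArea)
for n,b in dict(stop=(207,272,158,216),reset=(300,331,172,206)).items():
    c=blob(*b); (u,v),r=cv2.minEnclosingCircle(c); print(n,u,v,r,cv2.contourArea(c))
    for z in((74,) if n=="reset" else (85,78)): print(z,plane(f,u,v,z).round(1))
    if n=="stop":
        t=cv2.minEnclosingTriangle(c)[1][:,0]; print("tri",t.tolist()); tip=c[c[:,0,1].argmin(),0]; print("tip",tip,plane(f,*tip,85).round(1))
    M=cv2.moments(c); print("cent",M["m10"]/M["m00"],M["m01"]/M["m00"])
# lid corners via screws/lid mask
hsv=cv2.cvtColor(im,cv2.COLOR_RGB2HSV)
m=np.zeros_like(g); h=hsv[140:230,190:366]; m[140:230,190:366]=((h[...,0]>80)&(h[...,0]<125)&(h[...,2]>80))
m=cv2.morphologyEx(m,cv2.MORPH_OPEN,np.ones((9,9)))
c=max(cv2.findContours(m,0,2)[0],key=cv2.contourArea); r=cv2.minAreaRect(cv2.convexHull(c)); print(r)
P=[plane(f,*p,56) for p in cv2.boxPoints(r)]; print(np.round(P,1).tolist(), np.mean(P,0))
print("tcp px",proj(f,robot.read_state()["position"]))
E
python3 meas.py
```

```text
stop 238.5 190.4534912109375 28.49309730529785 1468.5
85 [499.7 210.1  85. ]
78 [501.2 209.1  78. ]
tri [[206.6666717529297, 209.0], [273.3333435058594, 209.0], [237.3333282470703, 155.0]]
tip [237 162] [469.2 212.2  85. ]
cent 238.52695494268528 190.60526614459198
reset 314.4145812988281 190.3612060546875 10.909468650817871 336.5
74 [509.6 292.4  74. ]
cent 314.4061416542843 190.3169886082219
((283.0, 181.0), (82.0, 158.0), 90.0)
[[445.0, 174.8, 56.0], [461.1, 350.6, 56.0], [557.5, 348.5, 56.0], [540.3, 160.5, 56.0]] [500.97135664 258.60202706  56.        ]
tcp px (np.float64(276.4449346173596), np.float64(254.25578390883996))
```

>>> drive_tool(
  series=[0, -10, 0, 0, 0, -25, 10, 0, 1, -35, 40, 0, 1, -40, 75, 0, 1, -40, 110, 0, 1, -40, 135, 0, 1, -40, 148, 0, 1, -40, 150, 0],
)

```text
t: 2.55
position: [498.4, 210.1, 103.4]
tcp_rot: [0.045, 0.999, -0.001, -0.002]
contact_force: [-0.5, -0.4, -0.3]
opening: 0.7
finger_force: 0.0
```

```bash
python3 - <<'E'
from h import *
f=grab("wrist"); s=robot.read_state(); print(s["position"],s["tcp_rot"],s["contact_force"])
im=f["image"]
for n,p in dict(stop=(500,210,89)).items(): print(proj(f,p), proj(f,s["position"]))
cv2.imwrite("pics/w2.png",cv2.resize(im[100:330,130:430],None,fx=2.5,fy=2.5)[:,:,::-1])
E
```

```text
[499.63613745 210.31720505 104.74779908] [ 4.52003522e-02  9.98977529e-01 -2.73986124e-04 -8.66274879e-04] [-0.11234471  0.56440379  0.64271618]
(np.float64(275.7125952790278), np.float64(249.2254099000083)) (np.float64(276.1977485052636), np.float64(258.90148975821984))
```

View pics/w2.png

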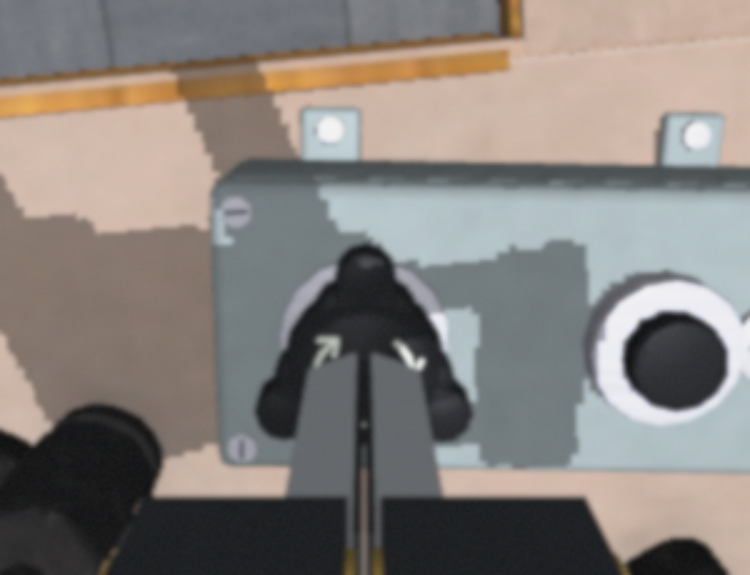

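The view shows the closed tips, 25 mm wide, centred over the crown at about (365,355). One lobe points −x (up in the image), and the arrows confirm clockwise. Pressing next.

>>> drive_tool(
  series=[0, 0, 5, 0, 0, 0, 10, 0, 0, 0, 13, 0, 0, 0, 15, 0, 0, 0, 17, 0, 0, 0, 18, 0, 0, 0, 19, 0, 0, 0, 20, 0],
)

```text
t: 3.4
position: [501.0, 210.3, 86.7]
tcp_rot: [0.046, 0.999, 0.0, 0.0]
contact_force: [-3.3, -0.6, 6.3]
opening: 0.6
finger_force: 3.4
```

>>> drive_tool(
  series=[0, 0, 1, 0, 0, 0, 2, 0, 0, 0, 3, 0, 0, 0, 4, 0, 0, 0, 4.5, 0, 0, 0, 5, 0, 0, 0, 5, 0, 0, 0, 5, 0],
)

```text
t: 4.2
position: [501.0, 210.3, 82.1]
tcp_rot: [0.046, 0.999, 0.0, 0.0]
contact_force: [-2.3, -0.7, 7.4]
opening: 0.3
finger_force: 4.1
```

>>> drive_tool(
  series=[0, 0, 0.5, 0, 0, 0, 1, 0, 0, 0, 1.3, 0, 0, 0, 1.3, 0, 0, 0, 0, 0, 0, 0, -5, 0, 0, 0, -10, 0, 0, 0, -10, 0],
)

```text
t: 5.0
position: [501.2, 210.3, 91.1]
tcp_rot: [0.046, 0.999, 0.0, 0.001]
contact_force: [-0.1, -0.2, -0.2]
opening: 0.3
finger_force: 0.0
```

>>> drive_tool(
  series=[0, 0, 0, 0, 0, 0, 0, 0, 0, 0, 1, 0, 0, 0, 2, 0, 0, 0, 3, 0, 0, 0, 4, 0, 0, 0, 5, 0, 0, 0, 5, 0],
)

```text
t: 5.8
position: [500.5, 210.1, 85.2]
tcp_rot: [0.046, 0.999, -0.0, -0.0]
contact_force: [-0.5, 0.3, -0.4]
opening: 0.5
finger_force: 0.0
```

There is no force at 85 mm, so the button is latched (step 1). Lifting and moving to the side of the −x lobe.

>>> drive_tool(
  series=[0, 0, -10, 0, 0, 0, -15, 0, 10, -10, -15, 0, 25, -22, -15, 0, 31, -30, -15, 0, 31, -30, -15, 0, 31, -30, -10, 0, 31, -30, -10, 0],
)

```text
t: 6.6
position: [467.3, 183.3, 95.1]
tcp_rot: [0.046, 0.999, 0.0, -0.0]
contact_force: [0.1, -0.8, -0.5]
opening: 0.1
finger_force: 0.0
```

```bash
python3 - <<'E'
from h import *
f=grab("wrist"); s=robot.read_state(); print(s["position"],s["tcp_rot"],s["contact_force"])
im=f["image"]
o=np.array([500,210,0]);ex=np.array([.995,-.097,0]);ey=np.array([.097,.995,0])
for n,p in dict(crown=o+[0,0,83],tip=o-32*ex+[0,0,76],tcp=s["position"]).items(): print(n,np.round((np.array(proj(f,p))-[200,100])*2.5))
cv2.imwrite("pics/w3.png",cv2.resize(im[100:330,200:500],None,fx=2.5,fy=2.5)[:,:,::-1])
E
```

```text
[467.28714836 183.34493973  95.14040533] [ 4.55670610e-02  9.98961268e-01  2.55000991e-05 -1.65705943e-04] [-0.41353674 -0.12168886  0.13529169]
crown [303. 479.]
tip [305. 353.]
tcp [189. 390.]
```

View pics/w3.png

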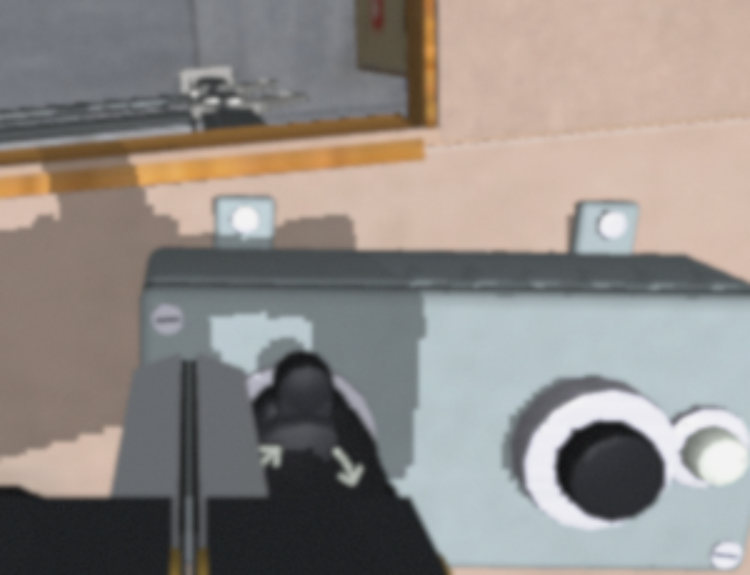

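The predicted lobe tip (305,353) matches the one in the picture (303,350), and the finger has about 9 mm of clearance on the lobe's −y side. Descending and approaching.

>>> drive_tool(
  series=[1, 0, 8, 0, 1, 0, 16, 0, 1, 0, 22, 0, 1, 0, 25, 0, 1, 0, 25, 0, 1, 4, 25, 0, 1, 7, 25, 0, 1, 7, 25, 0],
)

```text
t: 7.45
position: [467.1, 190.8, 70.9]
tcp_rot: [0.045, 0.999, 0.0, 0.0]
contact_force: [-0.0, 0.4, -0.7]
opening: 0.2
finger_force: 0.0
```

>>> drive_tool(
  series=[0, 2, 0, 0, 0, 4, 0, 0, 0, 6, 0, 0, 0, 8, 0, 0, 0, 9, 0, 0, 0, 10, 0, 0, 0, 10, 0, 0, 0, 10, 0, 0],
)

```text
t: 8.25
position: [466.9, 200.0, 70.1]
tcp_rot: [0.046, 0.999, -0.0, -0.001]
contact_force: [-2.1, -1.0, 0.3]
opening: 0.5
finger_force: 1.7
```

>>> drive_tool(
  series=[0, 1, 0, 0, 0, 2, 0, 0, 0, 3, 0, 0, 0, 4, 0, 0, 0, 5, 0, 0, 0, 6, 0, 0, 0, 7, 0, 0, 0, 7, 0, 0],
)

```text
t: 9.05
position: [467.6, 206.6, 70.2]
tcp_rot: [0.046, 0.999, -0.001, -0.001]
contact_force: [-3.6, -3.3, 1.9]
opening: 0.6
finger_force: 2.5
```

```bash
python3 - <<'E'
from h import *
f=grab("wrist"); s=robot.read_state(); print(s["position"],s["contact_force"])
im=f["image"]
o=np.array([500,210,0]);ex=np.array([.995,-.097,0]);ey=np.array([.097,.995,0])
for a in(.45,.6,.75):
  for z in(76,82): print(a,z,np.round((np.array(proj(f,o+32*(-np.cos(a)*ex+np.sin(a)*ey)+[0,0,z]))-[150,100])*2.5))
cv2.imwrite("pics/w4.png",cv2.resize(im[100:330,150:450],None,fx=2.5,fy=2.5)[:,:,::-1])
E
```

```text
[467.61857685 206.65988199  70.2230775 ] [-2.96265857 -2.94669226  2.04022847]
0.45 76 [403. 414.]
0.45 82 [406. 425.]
0.6 76 [421. 423.]
0.6 82 [424. 435.]
0.75 76 [437. 435.]
0.75 82 [440. 448.]
```

View pics/w4.png

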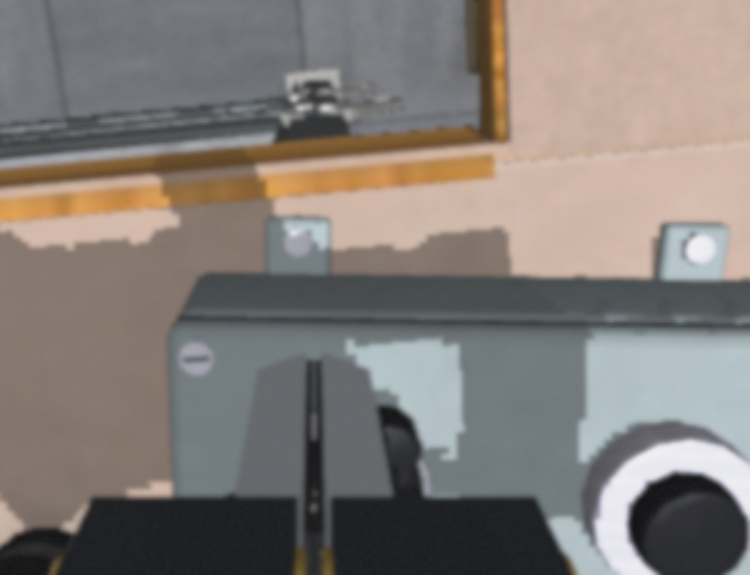

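The lobe shows to the right of the finger at about (415,440), which puts the turn near 0.5 rad. I'm pushing a little further, then backing off and lifting.

>>> drive_tool(
  series=[0, 0.5, 0, 0, 0, 1, 0, 0, 0, 1.5, 0, 0, 0, 2, 0, 0, 0, 2.5, 0, 0, 0, 3, 0, 0, 0, 3, 0, 0, 0, 3, 0, 0],
)

```text
t: 9.9
position: [468.3, 210.1, 70.3]
tcp_rot: [0.046, 0.999, -0.0, -0.0]
contact_force: [-3.2, -2.6, -1.2]
opening: 0.6
finger_force: 2.0
```

The vertical force flipped from +2 to −1.2 N, which suggests the button popped. Backing off and lifting.

>>> drive_tool(
  series=[0, -2, 0, 0, 0, -6, 0, 0, 0, -12, 0, 0, 0, -18, 0, 0, 0, -24, 0, 0, 0, -28, -3, 0, 0, -28, -12, 0, 0, -28, -25, 0],
)

```text
t: 10.7
position: [465.9, 182.1, 96.1]
tcp_rot: [0.046, 0.999, 0.0, -0.0]
contact_force: [-0.1, 0.9, -0.0]
opening: 0.3
finger_force: 0.0
```

>>> drive_tool(
  series=[-15, 14, -8, 0, -30, 28, -8, 0, -30, 28, -3, 0, -30, 28, 0, 0, -30, 28, 2, 0, -30, 28, 4, 0, -30, 28, 5, 0, -30, 28, 5, 0],
)

```text
t: 11.5
position: [497.9, 207.1, 90.2]
tcp_rot: [0.046, 0.999, -0.0, -0.0]
contact_force: [0.0, -0.2, 0.2]
opening: 0.2
finger_force: 0.0
```

>>> drive_tool(
  series=[0, 0, 0.5, 0, 0, 0, 1, 0, 0, 0, 1.5, 0, 0, 0, 2, 0, 0, 0, 2.5, 0, 0, 0, 2.5, 0, 0, 0, 2.5, 0, 0, 0, 2.5, 0],
)

```text
t: 12.3
position: [498.6, 207.4, 88.7]
tcp_rot: [0.046, 0.999, -0.0, 0.0]
contact_force: [-2.5, -0.7, 5.3]
opening: 0.3
finger_force: 2.7
```

The button pushes back at 89 mm with 5.3 N, so it is out. Lifting and moving over the reset.

>>> drive_tool(
  series=[0, 0, -8, 0, 0, 0, -16, 0, 0, 15, -18, 0, -1, 40, -18, 0, -2, 65, -18, 0, -3, 82, -16, 0, -3, 86, -14, 0, -3, 86, -12, 0],
)

```text
t: 13.1
position: [508.9, 293.3, 99.4]
tcp_rot: [0.045, 0.999, -0.0, -0.0]
contact_force: [-0.1, -0.3, 0.2]
opening: 0.4
finger_force: 0.0
```

```bash
python3 - <<'E'
from h import *
f=grab("wrist"); s=robot.read_state(); print(s["position"],s["contact_force"])
im=f["image"]
print(np.round((np.array(proj(f,(509.6,292.4,74)))-[100,100])*2.5))
cv2.imwrite("pics/w5.png",cv2.resize(im[100:330,100:400],None,fx=2.5,fy=2.5)[:,:,::-1])
E
```

```text
[508.46060583 292.48353323  98.92586652] [ 0.32207945 -0.43372599 -0.30531517]
[436. 354.]
```

View pics/w5.png

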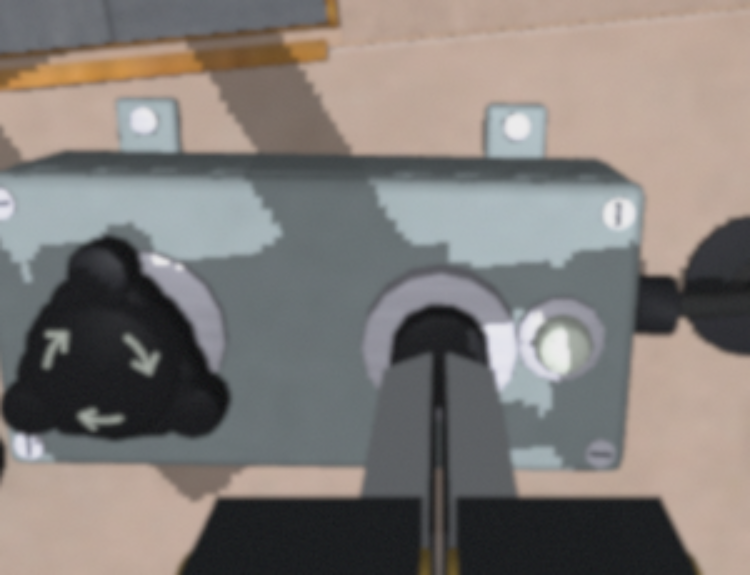

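The head is turned back, with its lobe at (105,255), and the fingertips are centred over the reset button at (440,340). Pressing the reset.

>>> drive_tool(
  series=[0, 0, 8, 0, 0, 0, 16, 0, 0, 0, 21, 0, 0, 0, 24, 0, 0, 0, 26, 0, 0, 0, 27, 0, 0, 0, 28, 0, 0, 0, 28, 0],
)

```text
t: 13.95
position: [509.1, 292.5, 72.4]
tcp_rot: [0.046, 0.999, -0.0, -0.0]
contact_force: [-1.6, -2.6, 5.6]
opening: 0.7
finger_force: 2.4
```

>>> drive_tool(
  series=[0, 0, 0.5, 0, 0, 0, 1, 0, 0, 0, 1.5, 0, 0, 0, 2, 0, 0, 0, 2.5, 0, 0, 0, 3, 0, 0, 0, 3, 0, 0, 0, 3, 0],
)

```text
t: 14.75
position: [509.4, 292.6, 72.1]
tcp_rot: [0.045, 0.999, -0.0, 0.0]
contact_force: [-8.0, -5.2, 17.9]
opening: 0.3
finger_force: 8.9
```

Blocked at 72 mm: the closed fingers rest on the housing rim, because their corner radius of 14.8 mm exceeds the button's 13.5 mm. I'll press with a single fingertip (corner radius about 10 mm), leaving the other finger open beyond the box end.

>>> drive_tool(
  series=[0, 0, -5, 0, 0, 0, -15, 0, 0, 0, -25, 0, 0, 0, -28, 0, 0, 0, -28, 0, 0, 0, -28, 0, 0, 0, -28, 0, 0, 0, -28, 0],
)

```text
t: 15.55
position: [508.8, 292.6, 96.3]
tcp_rot: [0.046, 0.999, -0.0, -0.001]
contact_force: [0.1, 0.5, -0.1]
opening: 0.2
finger_force: 0.0
```

>>> drive_tool(
  series=[0, 5, 0, 0, 0, 12, 0, 0, 0, 20, 0, 0, 0, 28, 0, 0, 0, 34, 0, 0, 0, 36, 0, 0, 0, 36, 0, 0, 0, 36, 0, 0],
  fingers=60,
)

```text
t: 16.35
position: [512.4, 328.5, 96.8]
tcp_rot: [0.046, 0.999, -0.0, -0.0]
contact_force: [1.0, 0.4, 0.7]
opening: 59.3
finger_force: 0.0
```

```bash
python3 - <<'E'
from h import *
f=grab("wrist"); s=robot.read_state(); print(s["position"],s["contact_force"],s["opening"],s["tcp_rot"])
im=f["image"]
t=s["position"]+(s["opening"]/2+6.25)*np.array([-.0917,-.996,0])
print("finger tip centre",t,np.round((np.array(proj(f,t))-[130,100])*2.5))
print(np.round((np.array(proj(f,(509.6,292.4,74)))-[130,100])*2.5))
cv2.imwrite("pics/w6.png",cv2.resize(im[100:330,130:430],None,fx=2.5,fy=2.5)[:,:,::-1])
E
```

```text
[512.38820186 328.39663482  96.87080584] [ 0.14726218 -0.11255088  0.28040156] 59.751522569409076 [ 4.56553629e-02  9.98957237e-01 -1.32827534e-04 -9.53675866e-05]
finger tip centre [509.07546955 292.41537658  96.87080584] [209. 390.]
[225. 356.]
```

View pics/w6.png

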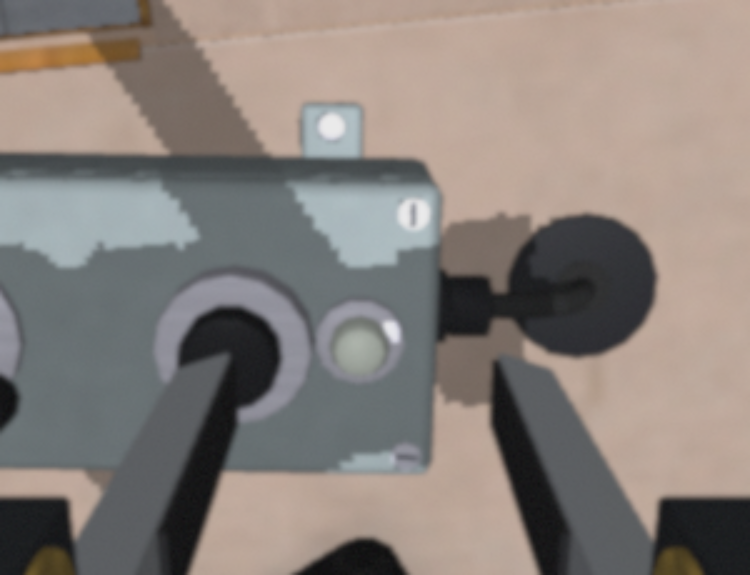

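The left finger is over the reset button, whose visible centre is about (229,356). The right finger is clear beyond the box end and above the cable.

>>> drive_tool(
  series=[0, 1, 8, 0, 0, 1, 16, 0, 0, 1, 21, 0, 0, 1, 23, 0, 0, 1, 24, 0, 0, 1, 25, 0, 0, 1, 26, 0, 0, 1, 26, 0],
)

```text
t: 17.2
position: [512.3, 329.3, 72.1]
tcp_rot: [0.046, 0.999, -0.0, -0.0]
contact_force: [-4.0, -1.5, 7.8]
opening: 60.1
finger_force: 4.2
```

>>> drive_tool(
  series=[0, 0, 0.3, 0, 0, 0, 0.6, 0, 0, 0, 0.9, 0, 0, 0, 1.2, 0, 0, 0, 1.5, 0, 0, 0, 1.5, 0, 0, 0, 1.5, 0, 0, 0, 1.5, 0],
)

```text
t: 18.0
position: [512.4, 329.4, 71.9]
tcp_rot: [0.046, 0.999, -0.0, -0.0]
contact_force: [-5.4, -2.6, 14.7]
opening: 60.6
finger_force: 7.1
```

Still a hard contact at 72 mm with the tip centred. I'll find the contact point from the moment reading, and look at both cameras in one picture.

```bash
python3 - <<'E'
from h import *
s=robot.read_state(); F=s["contact_force"];T=s["torque"];p=s["position"]
print(p,F,T,"r perp mm",np.cross(F,T*1000)/(F@F), "finger off",-36.3*np.array([.092,.996]))
f=grab("wrist"); w=f["image"]; g=grab("scene"); sc=g["image"]
u,v=map(int,proj(g,(509.6,293,74))); print(u,v)
a=cv2.resize(w[180:330,130:330],(400,300),interpolation=cv2.INTER_CUBIC)
b=cv2.resize(sc[v-75:v+40,u-75:u+75],(400,306),interpolation=cv2.INTER_CUBIC)[:300]
cv2.imwrite("pics/w7.png",cv2.resize(np.hstack([a,b]),(800,300))[:,:,::-1])
print([np.round((np.array(proj(f,q))-[130,180])*2) for q in((509.6,293,72),p+np.array([-3.3,-36.2,0]))])
E
```

```text
[512.3903096  329.36371469  71.93714422] [-5.37205782 -2.64764939 14.66426054] [-1.08285125  1.13472313 -0.16223669] r perp mm [-64.60625829 -66.76013367 -35.72126813] finger off [ -3.3396 -36.1548]
297 183
[array([167., 154.]), array([167., 152.])]
```

View pics/w7.png

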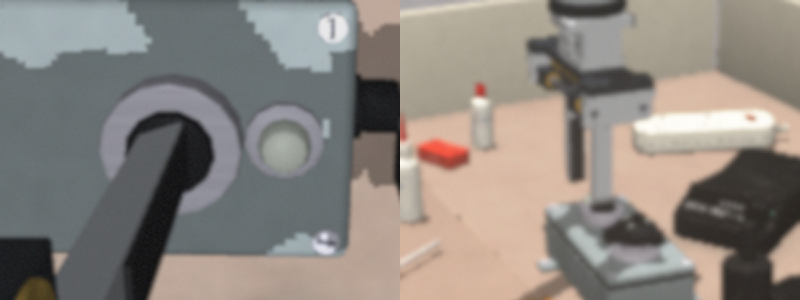

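The scene view shows the left finger standing on the reset, and in the wrist crop the tip lies inside the black disc. My eyeballed offset is about 2 mm, and the visible disc radius is only about 12 mm, so centring matters. I'm lifting and stepping past the button for an unobstructed numeric fit.

>>> drive_tool(
  series=[0, 0, -6, 0, 0, 0, -16, 0, 0, 0, -25, 0, -10, 0, -27, 0, -25, 0, -27, 0, -35, 0, -27, 0, -35, 0, -27, 0, -35, 0, -27, 0],
)

```text
t: 18.9
position: [547.3, 326.2, 95.8]
tcp_rot: [0.046, 0.999, -0.0, -0.001]
contact_force: [-0.3, -0.2, 0.1]
opening: 59.7
finger_force: 0.0
```

```bash
python3 - <<'E'
from h import *
import pickle
f=grab("wrist"); pickle.dump(f,open("w8.pkl","wb")); s=robot.read_state(); p=s["position"]; print(p,s["opening"],s["contact_force"])
g=cv2.cvtColor(f["image"],cv2.COLOR_RGB2GRAY)
u,v=proj(f,(509.6,293,74)); print("pred",u,v); u,v=int(u),int(v)
row=g[v,u-45:u+45]; col=g[v-45:v+45,u]; print(row.tolist()); print(col.tolist())
for t in(40,60,80,100):
    m=np.zeros_like(g); m[v-35:v+35,u-35:u+35]=g[v-35:v+35,u-35:u+35]<t
    n,l,st,ce=cv2.connectedComponentsWithStats(m); k=l[v,u]
    c=max(cv2.findContours((l==k).astype(np.uint8),0,1)[0],key=cv2.contourArea); e=cv2.fitEllipse(c); print(t,k,e,plane(f,*e[0],74).round(1), "scale",np.hypot(*(np.array(proj(f,(509.6,293,74)))-proj(f,(509.6,303,74))))/10)
E
```

```text
[546.93102164 326.24137818  95.83903653] 60.07790257277565 [ 0.46390332 -0.31063091  0.35210289]
pred 216.94604645178762 190.33999425825374
[180, 181, 180, 180, 182, 180, 181, 180, 181, 180, 180, 181, 180, 181, 185, 202, 218, 223, 225, 225, 225, 225, 225, 221, 186, 119, 57, 42, 46, 45, 46, 40, 35, 34, 35, 33, 33, 33, 37, 33, 35, 32, 33, 35, 33, 36, 34, 34, 33, 36, 34, 35, 33, 34, 34, 36, 33, 36, 35, 33, 34, 34, 32, 32, 29, 25, 24, 59, 102, 134, 148, 149, 150, 148, 150, 149, 148, 148, 146, 143, 126, 107, 108, 123, 147, 174, 195, 194, 177, 164]
[112, 113, 114, 113, 113, 114, 113, 114, 112, 107, 104, 120, 144, 154, 154, 157, 159, 159, 158, 156, 155, 154, 151, 140, 111, 67, 30, 25, 35, 36, 40, 42, 42, 39, 39, 39, 39, 40, 39, 38, 35, 37, 37, 37, 36, 36, 35, 35, 33, 35, 34, 34, 33, 33, 28, 32, 30, 31, 32, 32, 30, 29, 28, 30, 27, 32, 42, 76, 115, 140, 146, 146, 144, 142, 137, 128, 117, 111, 111, 111, 111, 111, 110, 111, 109, 109, 109, 111, 111, 112]
40 1 ((218.77005004882812, 190.05690002441406), (35.71581268310547, 40.572479248046875), 161.1216583251953) [509.5 294.2  74. ] scale 1.6041047976740799
60 1 ((217.4252166748047, 190.75318908691406), (40.29911422729492, 40.63014602661133), 19.033721923828125) [509.9 293.3  74. ] scale 1.6041047976740799
80 1 ((217.3951416015625, 190.7897186279297), (41.22837829589844, 41.749324798583984), 4.559699535369873) [509.9 293.2  74. ] scale 1.6041047976740799
100 3 ((217.48468017578125, 190.87315368652344), (41.93450164794922, 42.53898620605469), 2.0854437351226807) [510.  293.3  74. ] scale 1.6041047976740799
```

The disc fit gives a 26 mm diameter at (510.0, 293.3), so the earlier press was within about 1 mm by calibration, though the picture hints at a +x/−y tip offset. I'm taking a moment baseline and retrying shifted −x/+y.

>>> drive_tool(
  series=[12, 0, 0, 0, 28, 1, 0, 0, 36.5, 1.5, 4, 0, 36.5, 1.5, 14, 0, 36.5, 1.5, 21, 0, 36.5, 1.5, 24, 0, 36.5, 1.5, 26, 0, 36.5, 1.5, 26, 0],
)

```text
t: 19.75
position: [510.5, 331.5, 72.0]
tcp_rot: [0.046, 0.999, -0.0, -0.001]
contact_force: [-5.9, -0.1, 11.8]
opening: 60.1
finger_force: 6.0
```

```bash
python3 - <<'E'
from h import *
import pickle
F=[];T=[]
for i in range(4):
    f=grab("wrist"); s=robot.read_state(); F.append(s["contact_force"]);T.append(s["torque"])
pickle.dump(f,open("w9.pkl","wb")); print(s["position"],s["opening"],np.round(F,1).tolist(),np.round(T,3).tolist())
F=np.mean(F,0);T=np.mean(T,0); r=np.cross(F,T*1000)/(F@F)
for h in(180,200,220): print(h,(r+F*((-h-r[2])/F[2])).round(1))
E
```

```text
[510.55506871 331.52042215  72.07500715] 59.913502764802836 [[-6.5, 0.1, 11.2], [-7.4, -1.2, 12.5], [-6.1, 0.8, 11.6], [-6.9, 1.1, 13.3]] [[-0.373, 1.351, -0.207], [-0.376, 1.375, -0.194], [-0.332, 1.368, -0.193], [-0.402, 1.306, -0.212]]
180 [ -11.6  -32.6 -180. ]
200 [  -0.5  -32.9 -200. ]
220 [  10.5  -33.2 -220. ]
```

```bash
python3 - <<'E'
from h import *
import pickle
for n,zs in(("w8",(74,)),("w9",(74,72,68))):
    f=pickle.load(open(n+".pkl","rb")); g=cv2.cvtColor(f["image"],cv2.COLOR_RGB2GRAY)
    for z in zs:
        a=[np.round(proj(f,(510+13.5*dx,293.3+13.5*dy,z)),1).tolist() for dx,dy in((-1,0),(1,0),(0,-1),(0,1))]; print(n,z,"near/far/left/right",a)
    u,v=map(int,proj(f,(510,293.3,72)))
    for du in(-6,0,6,12): print("col",u+du,"from",v-45,g[v-45:v+5,u+du].tolist())
    print("row",v-8,"from",u-45,g[v-8,u-45:u+50].tolist())
E
```

```text
w8 74 near/far/left/right [[214.5, 169.4], [220.4, 211.7], [196.0, 192.8], [239.1, 189.0]]
col 212 from 145 [114, 115, 114, 115, 113, 114, 113, 114, 112, 110, 105, 105, 125, 145, 152, 156, 157, 158, 157, 155, 154, 153, 151, 145, 121, 80, 38, 27, 33, 37, 39, 39, 39, 43, 40, 38, 39, 39, 39, 39, 37, 37, 34, 36, 34, 32, 34, 37, 34, 35]
col 218 from 145 [113, 113, 113, 113, 113, 113, 114, 114, 110, 104, 102, 123, 145, 154, 154, 156, 158, 159, 159, 156, 154, 155, 150, 140, 112, 67, 29, 27, 36, 38, 40, 40, 42, 42, 40, 40, 38, 39, 38, 37, 38, 40, 37, 38, 36, 34, 33, 33, 34, 33]
col 224 from 145 [114, 112, 113, 112, 112, 114, 114, 114, 112, 107, 95, 98, 116, 139, 150, 155, 157, 158, 157, 157, 156, 154, 153, 149, 133, 100, 59, 26, 21, 26, 33, 37, 38, 40, 41, 38, 38, 38, 38, 36, 37, 36, 36, 36, 33, 34, 36, 34, 35, 34]
col 230 from 145 [180, 178, 179, 176, 168, 148, 124, 115, 113, 113, 109, 98, 93, 107, 129, 147, 156, 160, 158, 156, 156, 155, 153, 154, 154, 152, 150, 134, 101, 60, 28, 21, 24, 29, 32, 33, 35, 36, 36, 38, 34, 35, 34, 35, 34, 33, 32, 34, 32, 33]
row 182 from 173 [180, 181, 182, 181
[... 1391 characters left out ...]
, 24, 22, 21]
col 222 from 215 [111, 111, 111, 111, 110, 109, 101, 90, 86, 85, 88, 97, 119, 138, 148, 149, 149, 148, 146, 145, 146, 144, 144, 143, 143, 134, 112, 75, 42, 27, 25, 25, 22, 24, 23, 23, 24, 23, 25, 24, 22, 23, 24, 23, 25, 21, 21, 23, 24, 20]
row 252 from 165 [109, 110, 110, 109, 109, 109, 109, 109, 108, 109, 108, 111, 121, 134, 142, 144, 144, 144, 143, 143, 144, 144, 143, 139, 122, 91, 53, 30, 27, 34, 47, 67, 83, 91, 93, 92, 92, 93, 94, 94, 93, 93, 94, 92, 93, 93, 94, 93, 93, 92, 87, 73, 54, 35, 25, 23, 23, 23, 25, 28, 29, 29, 31, 29, 28, 31, 53, 86, 120, 140, 145, 145, 146, 146, 145, 147, 146, 145, 145, 140, 121, 96, 79, 88, 110, 131, 141, 145, 145, 146, 142, 130, 121, 120, 128]
```

```bash
python3 - <<'E'
from h import *
import pickle
f=pickle.load(open("w9.pkl","rb")); s=robot.read_state(); p=s["position"]; print(p,s["opening"])
print("img corner->world z72",plane(f,216.5,241.5,72).round(1), "disc near edge",plane(f,208,239,72).round(1),"disc right edge row252",plane(f,231.5,252,72).round(1))
R=np.array([[-.9958,.0912],[.0912,.9958]]) # rows tool x,y in world
for n,a,b in(("front-inner",8,-30),("front-outer",8,-42.5),("back-inner",-8,-30)):
    w=p[:2]+a*R[0]+b*R[1]; print(n,w.round(1),np.round(proj(f,(*w,p[2])),1),np.round(proj(f,(*w,p[2]+10)),1), "r",np.hypot(*(w-[510,293.3])).round(1))
g=cv2.cvtColor(f["image"],cv2.COLOR_RGB2GRAY)
for v in range(238,285,4): print(v,g[v,180:240:2].tolist())
E
```

```text
[510.55506871 331.52042215  72.07500715] 59.913502764802836
img corner->world z72 [498.4 298.2  72. ] disc near edge [496.5 293.6  72. ] disc right edge row252 [505.7 306.1  72. ]
front-inner [499.9 302.4] [223.9 243.2] [221.2 249.9] r 13.6
front-outer [498.7 289.9] [202.3 243.2] [198.5 249.9] r 11.8
back-inner [515.8 300.9] [225.  268.5] [222.4 276.3] r 9.6
238 [110, 110, 130, 142, 141, 142, 142, 143, 143, 143, 142, 139, 127, 122, 119, 121, 121, 120, 122, 135, 142, 143, 145, 144, 145, 144, 144, 144, 141, 116]
242 [115, 140, 147, 147, 146, 147, 146, 144, 125, 90, 50, 29, 29, 34, 39, 43, 54, 66, 74, 83, 70, 75, 112, 138, 147, 148, 147, 146, 147, 145]
246 [139, 144, 141, 143, 142, 144, 134, 87, 33, 34, 53, 68, 79, 89, 92, 94, 93, 92, 93, 81, 44, 25, 25, 35, 102, 142, 145, 145, 145, 144]
250 [143, 143, 144, 144, 142, 124, 62, 28, 44, 82, 93, 93, 95, 94, 93, 94, 92, 93, 87, 55, 26, 23, 30, 27, 26, 67, 129, 145, 146, 145]
254 [143, 142, 143, 143, 137, 75, 30, 53, 87, 92, 92, 93, 93, 93, 93, 93, 93, 87, 57, 25, 19, 24, 30, 30, 31, 26, 71, 137, 144, 143]
258 [143, 142, 143, 142, 133, 68, 60
[... 198 characters left out ...]
 30, 32, 29, 34, 109, 146, 147]
266 [136, 141, 140, 139, 116, 95, 93, 95, 94, 94, 94, 92, 94, 94, 90, 71, 38, 21, 21, 20, 22, 23, 25, 27, 26, 28, 90, 139, 144, 143]
270 [127, 143, 139, 108, 93, 94, 94, 94, 93, 93, 93, 94, 94, 93, 79, 40, 24, 22, 22, 20, 19, 21, 25, 30, 31, 76, 136, 144, 144, 145]
274 [108, 109, 99, 92, 93, 94, 94, 93, 93, 93, 93, 93, 92, 79, 46, 26, 24, 22, 22, 21, 23, 23, 33, 63, 116, 138, 140, 140, 142, 141]
278 [103, 94, 93, 94, 93, 93, 95, 93, 94, 94, 94, 95, 85, 54, 24, 22, 21, 22, 24, 20, 51, 103, 138, 145, 146, 145, 144, 146, 144, 134]
282 [93, 93, 94, 93, 94, 93, 92, 93, 94, 92, 94, 86, 52, 29, 22, 23, 21, 23, 22, 38, 110, 143, 144, 144, 145, 144, 142, 136, 122, 111]
```

In the image the actual finger corner sits at about (219,242), against a predicted (224,243). So the camera bias puts the disc about 2.5 mm further +y than my estimate, and both presses caught the rim with a corner. The correction from here is about +3.6 mm in x and +0.7 mm in y.

>>> drive_tool(
  series=[0, 0, -5, 0, -2, 0.5, -7, 0, -3.5, 1, -7, 0, -3.5, 1, -5, 0, -3.5, 1, -2.5, 0, -3.5, 1, 0, 0, -3.5, 1, 0, 0, -3.5, 1, 0, 0],
)

```text
t: 20.75
position: [515.8, 331.9, 72.1]
tcp_rot: [0.046, 0.999, -0.0, 0.001]
contact_force: [-1.6, -1.4, 10.3]
opening: 60.1
finger_force: 5.1
```

```bash
cat > q.py <<'E'
from h import *
import pickle,sys
F=[];T=[]
for i in range(3):
    f=grab("wrist"); s=robot.read_state(); F.append(s["contact_force"]);T.append(s["torque"])
pickle.dump(f,open(sys.argv[1]+".pkl","wb")); p=s["position"]; print(s["t"],p,s["opening"])
F=np.mean(F,0);T=np.mean(T,0); r=np.cross(F,T*1000)/(F@F); print(F.round(1),T.round(3))
for h in(190,200,210): print(h,(r+F*((-h-r[2])/F[2])).round(1))
R=np.array([[-.9958,.0912],[.0912,.9958]])
w=p[:2]+8*R[0]-30*R[1]; print("pred corner",np.round(proj(f,(*w,p[2])),1)); print("disc c",np.round(proj(f,(510,293.3,72)),1))
g=cv2.cvtColor(f["image"],cv2.COLOR_RGB2GRAY)
u,v=map(int,proj(f,(510,293.3,72)))
for y in range(v-24,v+2,2): print(y,u-30,g[y,u-30:u+30:2].tolist())
E
python3 q.py w10
```

```text
20.9 [515.77648292 331.84106421  72.09400732] 59.9683149366741
[-2.3 -1.8  9.7] [-0.614  0.416 -0.069]
190 [   2.3  -27.8 -190. ]
200 [   4.6  -26.  -200. ]
210 [   7.   -24.1 -210. ]
pred corner [223.8 243.2]
disc c [209.  252.3]
228 179 [111, 110, 131, 141, 142, 141, 142, 142, 142, 143, 143, 143, 142, 139, 142, 141, 141, 142, 143, 144, 144, 144, 144, 143, 145, 145, 144, 141, 120, 86]
230 179 [109, 123, 140, 142, 142, 143, 142, 141, 143, 143, 139, 128, 110, 92, 92, 93, 102, 104, 115, 133, 143, 144, 144, 144, 144, 143, 144, 145, 139, 107]
232 179 [115, 138, 143, 144, 144, 144, 144, 144, 139, 126, 96, 59, 37, 29, 30, 32, 33, 35, 39, 75, 112, 135, 144, 145, 145, 144, 145, 144, 143, 132]
234 179 [135, 147, 148, 147, 147, 149, 147, 135, 97, 59, 34, 33, 34, 37, 36, 39, 39, 38, 31, 30, 38, 76, 115, 139, 148, 148, 148, 147, 148, 146]
236 179 [143, 146, 145, 146, 146, 145, 137, 88, 32, 30, 33, 34, 37, 36, 35, 37, 36, 37, 34, 37, 31, 29, 43, 104, 144, 148, 148, 148, 148, 147]
238 179 [141, 141, 142, 143, 143, 139, 108, 43, 32, 31, 34, 34, 33, 34, 34, 33, 33, 33, 33, 34, 34, 34, 24, 50, 115, 1
[... 287 characters left out ...]
146, 146, 147]
244 179 [143, 143, 143, 142, 118, 44, 29, 30, 31, 32, 34, 32, 39, 46, 59, 74, 83, 91, 92, 93, 82, 40, 28, 30, 28, 45, 116, 145, 145, 146]
246 179 [143, 142, 142, 144, 113, 40, 27, 30, 31, 31, 44, 60, 73, 86, 91, 93, 93, 93, 93, 90, 65, 32, 25, 29, 29, 30, 104, 143, 143, 144]
248 179 [142, 141, 143, 141, 112, 34, 30, 30, 32, 44, 79, 90, 93, 93, 92, 94, 94, 93, 93, 84, 48, 22, 29, 30, 29, 25, 88, 138, 143, 143]
250 179 [141, 142, 143, 141, 101, 33, 27, 28, 30, 63, 92, 93, 93, 93, 93, 93, 93, 93, 90, 72, 35, 23, 27, 27, 30, 26, 71, 136, 144, 144]
252 179 [144, 144, 143, 140, 97, 32, 30, 29, 48, 82, 93, 92, 94, 93, 94, 94, 92, 93, 86, 55, 24, 23, 26, 30, 31, 28, 60, 134, 143, 144]
```

The moment readings with a lever of about 185 mm suggest different corner contacts: press 1 at −x/−y, press 2 at −x/+y, press 3 at +x/+y. The true centre for the finger is therefore about (510.8, 294.3).

>>> drive_tool(
  series=[0, 0, -5, 0, 1, -1, -6, 0, 1.6, -1.5, -6, 0, 1.6, -1.5, -4, 0, 1.6, -1.5, -2, 0, 1.6, -1.5, 0, 0, 1.6, -1.5, 0, 0, 1.6, -1.5, 0, 0],
)

```text
t: 21.7
position: [513.8, 330.9, 72.1]
tcp_rot: [0.046, 0.999, 0.0, 0.001]
contact_force: [0.1, 0.5, 10.7]
opening: 60.1
finger_force: 5.4
```

```bash
python3 q.py w11 | head -6
```

```text
21.85 [513.7654121  330.85914764  72.08008251] 60.52543611653414
[-0.9 -0.5 10.7] [-0.324  0.118 -0.014]
190 [   4.6  -20.8 -190. ]
200 [   5.5  -20.3 -200. ]
210 [   6.3  -19.9 -210. ]
pred corner [223.8 243.1]
```

Every position stops at 72.1 mm. I'm checking whether the button actually travels between 74 and 72 mm by backing off to 73 and reading the force.

>>> drive_tool(
  series=[0, 0, -1, 0, 0, 0, -2, 0, 0, 0, -2.5, 0, 0, 0, -2.5, 0, 0, 0, -2.5, 0, 0, 0, -2.5, 0, 0, 0, -2.5, 0, 0, 0, -2.5, 0],
)

```text
t: 22.65
position: [513.2, 330.6, 73.0]
tcp_rot: [0.046, 0.999, 0.0, 0.0]
contact_force: [4.0, 0.9, 3.7]
opening: 60.0
finger_force: 2.2
```

```bash
python3 q.py w12 | head -5; python3 - <<'E'
from h import *
import pickle
# near-edge row & ring outer edge at disc-centre column, sub-pixel, in each frame
for n in("w8","w10","w11","w12"):
    f=pickle.load(open(n+".pkl","rb")); g=cv2.cvtColor(f["image"],cv2.COLOR_RGB2GRAY).astype(float)
    ps=[]
    for du in range(-14,15,2):
        u,v=proj(f,(510,293.3,72)); c=int(u+du-3); col=g[:,c]
        r=next(k for k in range(int(v-30),int(v)) if col[k]>=90 and col[k+1]<90); ps.append(np.array([c,r+(col[r]-90)/(col[r]-col[r+1])]))
    q=[[plane(f,*p,z) for p in ps] for z in(74,72,70,68)]
    for z,Q in zip((74,72,70,68),q):
        Q=np.array(Q); A=np.c_[2*Q[:,:2],np.ones(len(Q))]; b=(Q[:,:2]**2).sum(1); s=np.linalg.lstsq(A,b,rcond=None)[0]; print(n,z,s[:2].round(2),"r",round(np.sqrt(s[2]+s[0]**2+s[1]**2),2),"near x",round(Q[:,0].min(),2))
E
```

```text
22.8 [513.25390254 330.64477502  73.03891575] 60.130449082520485
[3.3 1.2 4.4] [ 0.189 -0.656  0.109]
190 [  10.4  -15.6 -190. ]
200 [   3.   -18.3 -200. ]
210 [  -4.5  -21.  -210. ]
w8 74 [509.97 293.77] r 13.41 near x 496.49
w8 72 [510.38 293.39] r 13.54 near x 496.76
w8 70 [510.79 293.  ] r 13.68 near x 497.04
w8 68 [511.19 292.61] r 13.81 near x 497.31
w10 74 [508.07 294.21] r 12.51 near x 495.51
w10 72 [508.87 293.71] r 12.65 near x 496.17
w10 70 [509.67 293.22] r 12.79 near x 496.83
w10 68 [510.47 292.72] r 12.93 near x 497.49
w11 74 [508.06 294.27] r 12.52 near x 495.44
w11 72 [508.88 293.79] r 12.66 near x 496.12
w11 70 [509.7 293.3] r 12.8 near x 496.8
w11 68 [510.53 292.82] r 12.94 near x 497.48
w12 74 [508.1  294.15] r 12.54 near x 495.61
w12 72 [508.93 293.66] r 12.68 near x 496.29
w12 70 [509.75 293.18] r 12.82 near x 496.97
w12 68 [510.57 292.7 ] r 12.96 near x 497.65
```

At 73 mm there is still about 4 N, so the button does travel. Checking where contact really begins.

>>> drive_tool(
  series=[0, 0, -1, 0, 0, 0, -2, 0, 0, 0, -2.5, 0, 0, 0, -2.5, 0, 0, 0, -2.5, 0, 0, 0, -2.5, 0, 0, 0, -2.5, 0, 0, 0, -2.5, 0],
)

```text
t: 23.6
position: [512.6, 330.4, 75.2]
tcp_rot: [0.046, 0.999, -0.0, -0.001]
contact_force: [0.6, 1.1, 2.5]
opening: 59.8
finger_force: 1.6
```

```bash
python3 q.py w13 | head -3
```

```text
23.75 [512.5939882  330.33640365  75.2115571 ] 60.27754180475748
[0.4 0.1 3.4] [-0.021 -0.16   0.042]
190 [  22.8  -12.9 -190. ]
```

There is still about 3 N at 75.2 mm, so the button's out position is higher than 74 and the hard stop at 72.1 was its full travel. Confirming by finding the release height.

>>> drive_tool(
  series=[0, 0, -1, 0, 0, 0, -1.5, 0, 0, 0, -1.5, 0, 0, 0, -1.5, 0, 0, 0, -1.5, 0, 0, 0, -1.5, 0, 0, 0, -1.5, 0, 0, 0, -1.5, 0],
)

```text
t: 24.55
position: [512.6, 330.4, 76.7]
tcp_rot: [0.046, 0.999, -0.0, -0.0]
contact_force: [-0.4, -1.1, 1.8]
opening: 59.9
finger_force: 1.1
```

>>> drive_tool(
  series=[0, 0, -1, 0, 0, 0, -2, 0, 0, 0, -2, 0, 0, 0, -2, 0, 0, 0, -2, 0, 0, 0, -2, 0, 0, 0, -2, 0, 0, 0, -2, 0],
)

```text
t: 25.35
position: [513.0, 330.6, 78.9]
tcp_rot: [0.046, 0.999, -0.0, -0.0]
contact_force: [-0.4, -0.0, 0.8]
opening: 60.1
finger_force: 0.0
```

The spring force runs from 2.2 N at 76.7 through 3.2 and 4.4 N to a hard stop at 72.1 mm, with none at 78.9. That matches the full 6 mm, 5 N travel, so the reset was pressed fully in and has come out. Retreating and handing in.

>>> drive_tool(
  series=[0, 0, -8, 0, 0, 0, -20, 0, 0, 0, -40, 0, 0, 0, -60, 0, 0, 0, -75, 0, 0, 0, -80, 0, 0, 0, -80, 0, 0, 0, -80, 0],
)

```text
t: 26.15
position: [512.5, 330.3, 158.2]
tcp_rot: [0.046, 0.999, -0.0, -0.001]
contact_force: [0.1, 0.2, 0.4]
opening: 60.1
finger_force: 0.0
```

```bash
python3 - <<'E'
from h import *
s=robot.read_state(); print(s["t"],s["position"],s["contact_force"],np.abs(s["dq"]).max())
print(robot.finish_job())
E
```

```text
26.15 [512.49076089 330.3193576  158.24346363] [0.07922299 0.23387343 0.3793782 ] 0.0125928536293555
the job is handed in; nothing more can be done
None
```

The job is handed in at 26.2 s of 45 s with no verdict returned; by force and camera readings, the mushroom latched, was turned clockwise until it sprang out and turned back, and the reset went fully in and came out again (its top sits about 4 mm higher than specified).

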